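Close up the fume filter unit

TASK

The cover plate of the white table-top fume filter unit is lying on the counter. Set it back on the unit's two pins so that it lies flat on the housing, lowering it into place rather than dropping it, and then turn both blue latches clockwise to their stops so that their tongues lie over the plate. Leave the other kitchen things where they are.

Things in the scene. Friction and masses are not known exactly. Their poses are not given: they have to be found in the camera images.
- unit: Fume filter unit, fixed; it stands on the left or the right of the counter: white housing 170 mm (its x) by 240 mm (its y) by 80 mm high, black fan in its open well. Origin: centre of the underside, on the counter; z up. Blue latches stand on top at y = +95 mm (latch_l) and y = -95 mm (latch_r), x = 0.
- seat (a point): Centre of the housing's top face, 80 mm above the unit's origin, axes as the unit's. The seated cover's origin lies here. Two brass pins, 10 mm across with tapered tips, stand 14 mm above this face at x = +62 and -62 mm, y = 0.
- cover: Loose aluminium cover plate, about 0.35 kg, 150 (its x) by 140 (its y) by 6 mm thick, lying flat on the counter, handle up. Origin: centre of its underside; z up. Two through holes, 16 mm wide, at x = +62 and -62 mm, y = 0, go over the pins (3 mm play all round); it fits either way round (half turn).
- cover_handle (a point): Centre of the cover's black bridge handle, 38 mm above the cover's origin; axes as the cover's. The bar runs along x: 80 mm long, 12 mm wide, from 32 to 44 mm above the origin, on two legs at x = +35 and -35 mm, open below.
- latch_l (a joint): Turn of the latch at the unit's +y side, rad, growing clockwise seen from above. 0 = open: its tongue points along the unit's +x, beside the cover's place; 1.57 = end stop: the tongue points along the unit's -y, over the cover's edge. Starts between 0 and 0.3; it stays where it is left (friction about 0.05 N m, no spring).
- latch_r (a joint): Turn of the latch at the unit's -y side, like latch_l but half a turn round: at 0 its tongue points along the unit's -x, at 1.57 (end stop) along the unit's +y, over the cover's edge. Also clockwise from above, also starts between 0 and 0.3.
- latch_l_grip (a point): Point on latch_l's axis in its blue grip, 112.5 mm above the counter. The grip is an upright bar in line with the tongue (x axis, turns with it), 40 mm long, 11 mm thick, from 95.5 to 125.5 mm above the counter. Below it the steel tongue reaches 44 mm from the axis, 12 mm wide, and passes 2.5 mm above the seated plate; a plate not fully down blocks it.
- latch_r_grip (a point): Point on latch_r's axis in its blue grip, 112.5 mm above the counter; grip and tongue of the same sizes as latch_l's.
- mug: Bystander: white mug, 80 mm across, 95 mm high; leave it alone.
- jar: Bystander: small jar with a green lid, 52 mm across, 75 mm high; leave it alone.
- bowl: Bystander: steel bowl, 150 mm across, 70 mm high; leave it alone.
- bottle: Bystander: blue bottle, 64 mm across, 180 mm high; leave it alone.
- spatula: Bystander: spatula lying flat; leave it alone.
- cup: Bystander: blue cup, 72 mm across, 100 mm high; leave it alone.
- plate: Bystander: white dinner plate, 170 mm across; leave it alone.
Not all that is in view belongs to the job. Of the things shaped like the cover, the aluminium one is meant.

How it is judged (in metres and radians):
On the way:
1. the cover is seated on its pins, flat on the housing, with both latches still open (horizontal distance between cover and seat below 0.006 m and z of cover in the frame of seat between -0.003 and 0.003 m and angle between the x axis of cover and the x axis of unit, either way round below 0.12 rad and angle between cover's own z axis and vertical below 0.04 rad and value of joint each of latch_l, latch_r below 0.8 rad), for 0.2 s.
At the end, for the whole second after the job is handed in: The cover is at rest on the pins: its centre within 6 mm of the seat's, its underside within 3 mm of the housing's top, square to the unit within 0.12 rad (either way round) and level within 0.04 rad; both latches are turned past 1.4 rad (stop at 1.57) (horizontal distance between cover and seat below 0.006 m and z of cover in the frame of seat between -0.003 and 0.003 m and angle between the x axis of cover and the x axis of unit, either way round below 0.12 rad and angle between cover's own z axis and vertical below 0.04 rad and value of joint each of latch_l, latch_r above 1.4 rad and linear speed of cover below 0.02 m/s); the robot touches nothing.
It fails at once if the cover is dropped: let go of while more than 25 mm above its seat (z of cover in the frame of seat above 0.025 m and contact force between the fingers and cover below 0.05 N).
It fails at once if a bystander is moved by more than 30 mm (distance of any of mug, jar, bowl, bottle, spatula, cup, plate from where it was at the start of the episode above 0.03 m).
It also fails if it takes over 64 s, if anything falls off the work surface, if the arm or the gripper's body presses on something with over 40 N, if the wrist force passes 120 N, or if a joint passes its speed limit or range.

ROBOT

A 6-joint arm with a two-finger parallel gripper is mounted at the origin on the work surface. World frame = base frame: x ahead of the robot, y to its left, z up, the work surface at z = 0. Lengths are in m, angles in degrees, forces in N, time in s.
With the tool pointing down it reaches from about 0.4 to 0.825 m from the base axis. Payload 7 kg.
Tool frame: the origin (TCP) lies between the finger pads; the fingertips stand arm.tcp_to_tips ahead of it and the grasp point (between the pads) lies 2 mm behind it (arm.tcp_to_tips is the distance from the TCP to the fingertips, in m); z points along the fingers, x is the direction in which the jaws open and shut, and the axes are right-handed (so a half turn about z gives the same grasp; the last joint's range is limited). The gripper opens to 88 mm and grips with 3 to 60 N. Pads are 19 mm wide; open, the fingers measure 130 mm over their backs; the gripper's body (78 mm by 193 mm) begins 47 mm behind the grasp point.
Start: joints at [-48.065, 20.546, 0.682, 0, -70.136, -16.507], TCP at [0.29, -0.61, 0.244] pointing down, gripper open.
Joint ranges: [-176.03, 176.03], [-82.01, 121.73], [-58.28, 71.71], [-173.87, 95.51], [-174.79, -0.11], [-173.66, 173.66]. Speed limits (degrees/s): [136.94, 136.94, 172.46, 180, 180, 180].

INTERFACE

Orientations are given as a 3x3 rotation matrix whose columns are the frame's x, y, z axes.
In Python, from rig import arm, eyes, close_job gives the robot as it stands. The module is installed in compiled form; this text tells all that it offers.
- The arm moves only by the shell command python3 -m jog 'ROWS' [FORCE]. ROWS is JSON, a list that holds one entry, the list of rows, each a list of 7 numbers: the finger opening in mm, from 0 to 87.6, then the shift along the world's x, y, z in mm, then the turn, a rotation vector about the world's x, y, z in rad. In form: [[[claw, dx, dy, dz, wx, wy, wz], ...]]. A call has 1 to 10 rows; each row is the pose to reach, as a shift and turn from the pose commanded when the call began; what a row does not reach only later rows make up. A row lasts 1/10 s, in which the tool goes at most 50 mm and 8.59 degrees, less where a joint would pass 70% of its speed; a pose out of reach is approached as far as the arm can. A call with a gripper value outside its range is refused whole. The fingers move at their own pace and stop on an object; FORCE is the grip in N (left out, the last holds). Time passes only in rows, so rows that repeat a pose let the fingers close. It gives the time, the measured TCP pose, the force and the opening at its end, in the units of the state.
- arm.get_obs(): the state, without advancing time (a new reading comes with each control period).
- eyes.read_camera(name): name is "scene" or "top"; returns a dict with "pixels" (400x640x3 uint8, red, green, blue), "fx", "fy", "cx", "cy" (pixels), "R" (3x3) and "t" (3): a world point X has camera coordinates R X + t. Camera axes: x right, y down, z forward; pixel columns grow to the right and rows downward; lengths in m; the calibration is good to about 2 mm. A picture is of the moment at which its call begins. There is no depth.
- close_job(): hands the job in, once; it reports no verdict.
The state is a dict: "time": time; "joint_pos": joint angles; "qd": joint speeds; "tau": joint torques, N m; "eef_pos": TCP position; "tool_rot": TCP orientation; "contact_force": force on the tool from outside, world axes, zero at the start; "ft_torque": the same for the moment, N m; "width": finger opening in m.
Only numpy, scipy, OpenCV 4.12 (cv2) and the standard library are available. Lean on these libraries where they do the work, as an engineer would, in place of code of your own. Each camera call takes 0.05 s, during which the arm holds its last target.

## Working session

There is one attempt and no reset: what is moved stays moved. The work goes in short steps, Python scripts to look and compute and a shell command to move; the robot and the scene stay as the last step left them, time stands still between calls to the robot, and variables do not carry over. Pictures are saved under pics/ and viewed, and the job is handed in when it is done.

```bash
mkdir -p pics; cat > h.py <<'E'
import numpy as np,cv2
from rig import arm,eyes
def shot(n,f):
    c=eyes.read_camera(n); cv2.imwrite(f,c["pixels"][:,:,::-1].copy()); 
    np.savez(f.replace('.png','.npz'),**{k:np.array(c[k]) for k in c}); return c
def load(f): return dict(np.load(f.replace('.png','.npz')))
def crop(f,x0,y0,x1,y1,s,o):
    im=cv2.imread(f)[y0:y1,x0:x1]; cv2.imwrite(o,cv2.resize(im,None,fx=s,fy=s,interpolation=cv2.INTER_CUBIC))
def pt(c,u,v,z):
    d=c['R'].T@np.array([(u-c['cx'])/c['fx'],(v-c['cy'])/c['fy'],1.]); o=-c['R'].T@c['t']
    return o+d*(z-o[2])/d[2]
def px(c,X):
    p=c['R']@np.array(X)+c['t']; return np.array([c['fx']*p[0]/p[2]+c['cx'],c['fy']*p[1]/p[2]+c['cy']])
E
python3 - <<'E'
from h import *
for n in ("top","scene"):
    c=shot(n,f"pics/{n}0.png"); print(n,c['fx'],-c['R'].T@c['t'])
o=arm.get_obs(); print(o['time'],o['eef_pos'],o['tool_rot'],o['width'],arm.tcp_to_tips)
E
```

```text
top 513.64822806313 [ 0.20460099 -0.01675392  1.87041288]
scene 428.64977824099486 [ 1.51347398 -0.14959672  0.70633027]
0.1 [ 0.2895952  -0.60925588  0.24270329] [[-4.29256503e-01  9.03182252e-01 -8.21472629e-04]
 [ 9.03181332e-01  4.29257250e-01  1.30230410e-03]
 [ 1.52884103e-03 -1.82916241e-04 -9.99998815e-01]] 0.08734885196053065 0.017
```

View pics/top0.png

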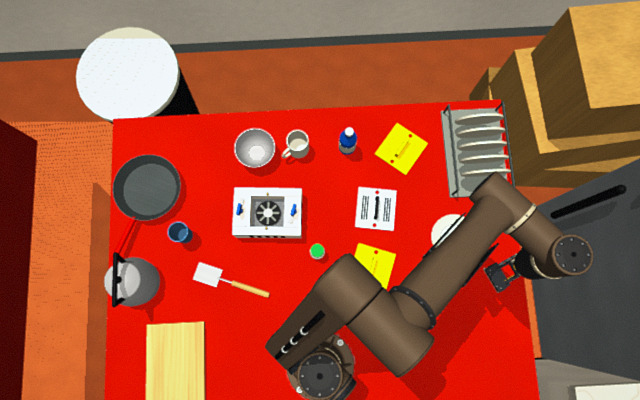

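View pics/scene0.png

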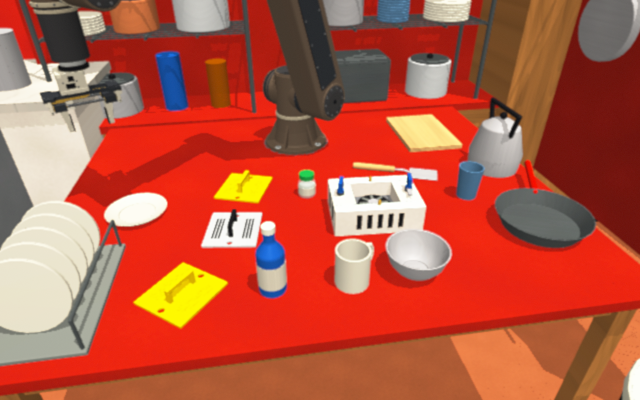

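Cover-shaped things in the top view are a yellow plate at (402,147), a yellow plate at (376,265) and a silver plate at (376,208). The silver one fits "aluminium" with a black handle. I'll confirm it in an enlarged crop.

```bash
python3 - <<'E'
from h import *
crop('pics/top0.png',340,170,420,240,8,'pics/c_cov.png')
crop('pics/top0.png',225,175,310,245,8,'pics/c_unit.png')
crop('pics/scene0.png',190,160,430,260,3,'pics/c_sc.png')
E
```

```text
(no output)
```

View pics/c_cov.png

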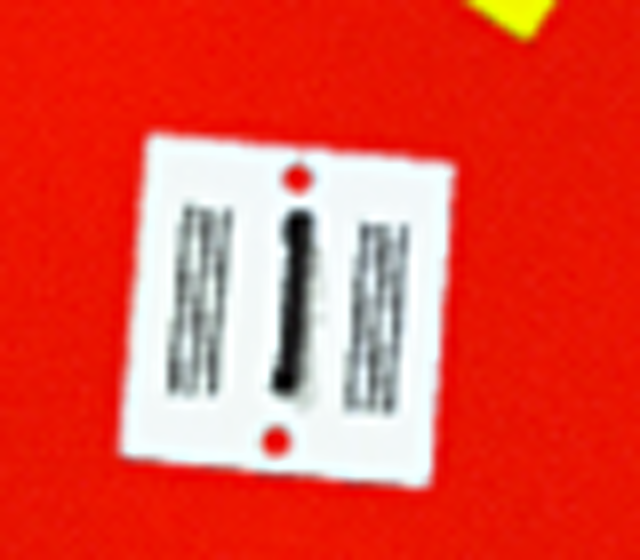

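View pics/c_unit.png

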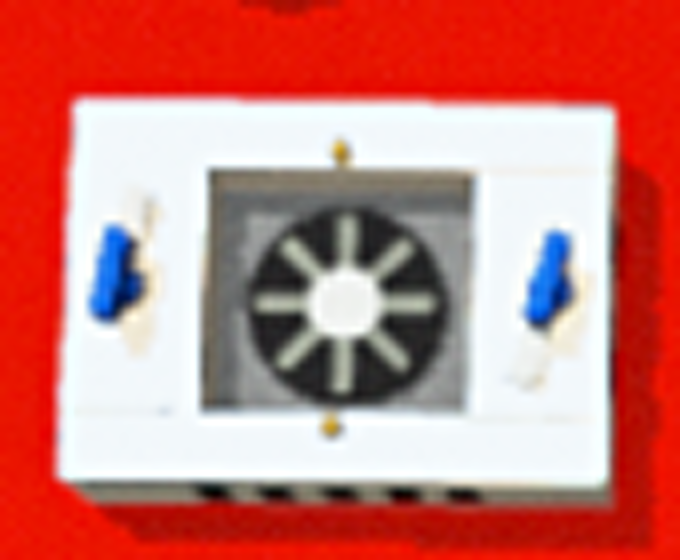

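View pics/c_sc.png

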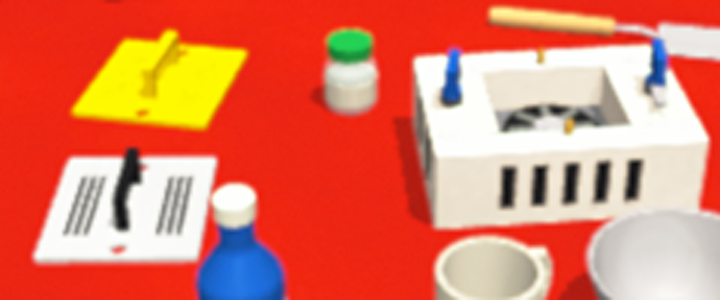

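The crop confirms it: silver plate, black handle, holes at crop (297,179) and (277,441). On the unit, the pins are at crop (341,152) and (331,427).

```bash
python3 - <<'E'
from h import *
c=load('pics/top0.png'); print(c['cx'],c['cy'],c['R'].round(3))
f=lambda x,y,x0,y0:(x0+(x+.5)/8-.5,y0+(y+.5)/8-.5)
def show(name,pts,z,x0,y0):
    P=np.array([pt(c,*f(*p,x0,y0),z) for p in pts])[:,:2]; print(name,P.round(4).tolist(),'mean',P.mean(0).round(4)); return P
P=show('covcorn',[(148,135),(455,162),(431,487),(121,457)],.006,340,170)
e=(P[0]-P[3]+P[1]-P[2])/2;print('ang',np.degrees(np.arctan2(e[1],e[0])),np.linalg.norm(e))
e=(P[0]-P[1]+P[3]-P[2])/2;print('angy',np.degrees(np.arctan2(-e[0],e[1])),np.linalg.norm(e))
P=show('holes',[(297,179),(277,441)],.005,340,170);e=P[0]-P[1];print(np.degrees(np.arctan2(e[1],e[0])),np.linalg.norm(e))
P=show('handle',[(298,220),(284,383)],.044,340,170);e=P[0]-P[1];print(np.degrees(np.arctan2(e[1],e[0])),np.linalg.norm(e))
P=show('ucorn',[(74,100),(617,106),(610,487),(60,480)],.080,225,175)
e=(P[0]-P[3]+P[1]-P[2])/2;print('ang',np.degrees(np.arctan2(e[1],e[0])),np.linalg.norm(e))
e=(P[0]-P[1]+P[3]-P[2])/2;print('angy',np.degrees(np.arctan2(-e[0],e[1])),np.linalg.norm(e))
P=show('pins',[(341,152),(331,427)],.090,225,175);e=P[0]-P[1];print(np.degrees(np.arctan2(e[1],e[0])),np.linalg.norm(e))
P=show('latchL',[(118,235),(104,308)],.1255,225,175);e=P[0]-P[1];print(np.degrees(np.arctan2(e[1],e[0])),np.linalg.norm(e))
P=show('latchR',[(559,240),(541,316)],.1255,225,175);e=P[0]-P[1];print(np.degrees(np.arctan2(e[1],e[0])),np.linalg.norm(e))
s=load('pics/scene0.png')
E
```

```text
320.1842228428861 199.2444464157843 [[-0.052 -0.999 -0.002]
 [-0.978  0.051 -0.2  ]
 [ 0.2   -0.008 -0.98 ]]
covcorn [[0.6271, -0.1755], [0.6067, -0.3171], [0.4555, -0.2937], [0.4767, -0.1531]] mean [ 0.5415 -0.2349]
ang -8.638250513029108 0.15252914129193815
angy -8.376419210187436 0.1426315136686934
holes [[0.6027, -0.2433], [0.4805, -0.2251]] mean [ 0.5416 -0.2342]
-8.492911531508566 0.123568921587361
handle [[0.5754, -0.2376], [0.5009, -0.2258]] mean [ 0.5381 -0.2317]
-9.03458912837089 0.07540286829648415
ucorn [[0.6313, 0.2747], [0.6158, 0.0323], [0.4449, 0.043], [0.4605, 0.2839]] mean [0.5381 0.1585]
ang -3.345188794074294 0.1711547724906296
angy -3.6907875099934153 0.2421037120823507
pins [[0.5991, 0.1552], [0.4763, 0.1634]] mean [0.5377 0.1593]
-3.82677232104549 0.12305980608728352
latchL [[0.5595, 0.2493], [0.5277, 0.256]] mean [0.5436 0.2527]
-11.883565573986543 0.03246151952631377
latchR [[0.5473, 0.0588], [0.5144, 0.0679]] mean [0.5308 0.0634]
-15.52062076091623 0.034172767108058916
```

```bash
python3 - <<'E'
from h import *
def T(x,y,a,p):
    a=np.radians(a);p=np.array(p,float);return [x+np.cos(a)*p[0]-np.sin(a)*p[1],y+np.sin(a)*p[0]+np.cos(a)*p[1],p[2]]
for n in('top','scene'):
    c=load(f'pics/{n}0.png'); im=cv2.imread(f'pics/{n}0.png'); S=4; 
    box=(220,165,420,245) if n=='top' else (195,165,435,265); S=4 if n=='top' else 3
    im=cv2.resize(im[box[1]:box[3],box[0]:box[2]],None,fx=S,fy=S,interpolation=cv2.INTER_CUBIC)
    U=lambda p:T(.538,.159,-3.7,p); C=lambda p:T(.5415,-.2345,-8.5,p)
    L=[U((sx*85,)) if 0 else U((sx*.085,sy*.12,.08)) for sx in(-1,1) for sy in(-1,1)]+[U((s*.062,0,.094)) for s in(-1,1)]+[U((0,s*.095,.1255)) for s in(-1,1)]
    L+=[C((sx*.075,sy*.07,.006)) for sx in(-1,1) for sy in(-1,1)]+[C((s*.062,0,.006)) for s in(-1,1)]+[C((s*.04,0,.044)) for s in(-1,1)]
    for X in L:
        u,v=px(c,X); q=(int(round((u+.5-box[0])*S)),int(round((v+.5-box[1])*S))); cv2.drawMarker(im,q,(255,0,255),cv2.MARKER_CROSS,9,1)
    cv2.imwrite(f'pics/chk_{n}.png',im)
E
```

```text
(no output)
```

View pics/chk_top.png

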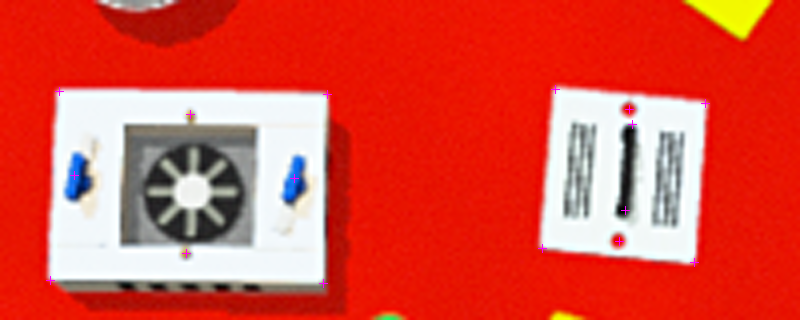

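View pics/chk_scene.png

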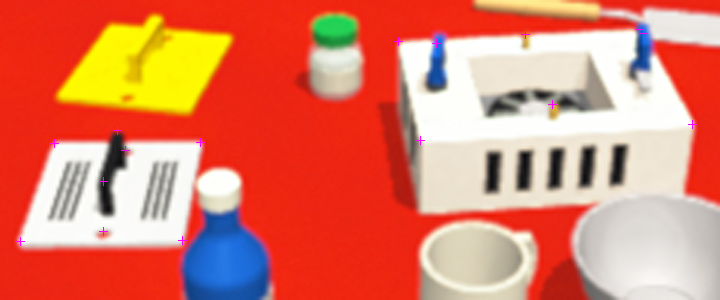

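```bash
python3 -m jog '[[[60,25,38,0,0,0,-0.06],[60,50,75,0,0,0,-0.12],[60,75,113,0,0,0,-0.18],[60,100,150,0,0,0,-0.24],[60,126,188,0,0,0,-0.3],[60,151,225,0,0,0,-0.36],[60,176,263,0,0,0,-0.42],[60,201,300,0,0,0,-0.48],[60,226,338,0,0,0,-0.54],[60,251.5,375.5,0,0,0,-0.592]]]' 40
python3 -m jog '[[[60,0,0,-20,0,0,0],[60,0,0,-50,0,0,0],[60,0,0,-80,0,0,0],[60,0,0,-100,0,0,0],[60,0,0,-100,0,0,0]]]'
python3 - <<'E'
from h import *
shot('top','pics/top1.png');shot('scene','pics/scene1.png')
o=arm.get_obs();print(o['time'],o['eef_pos'],o['tool_rot'].round(4),np.array(o['joint_pos']).round(1),o['contact_force'])
crop('pics/scene1.png',170,130,330,250,5,'pics/s1.png')
E
```

```text
time: 1.1
eef_pos: [0.5418, -0.2323, 0.2435]
tool_rot: [[0.15, 0.989, -0.0], [0.989, -0.15, 0.0], [0.0, -0.0, -1.0]]
contact_force: [1.8, -0.7, 0.1]
width: 0.0599
time: 1.6
eef_pos: [0.5392, -0.2335, 0.1403]
tool_rot: [[0.148, 0.989, -0.006], [0.989, -0.148, 0.001], [0.0, -0.006, -1.0]]
contact_force: [-0.4, 0.0, 0.9]
width: 0.0602
1.7 [ 0.54137426 -0.23422173  0.14374801] [[ 1.474e-01  9.891e-01 -8.000e-04]
 [ 9.891e-01 -1.474e-01 -3.000e-04]
 [-4.000e-04 -7.000e-04 -1.000e+00]] [ -4.4  17.4 -17.9   0.  -54.7 -94.1] [0.08053842 0.77280417 0.6958128 ]
```

View pics/s1.png

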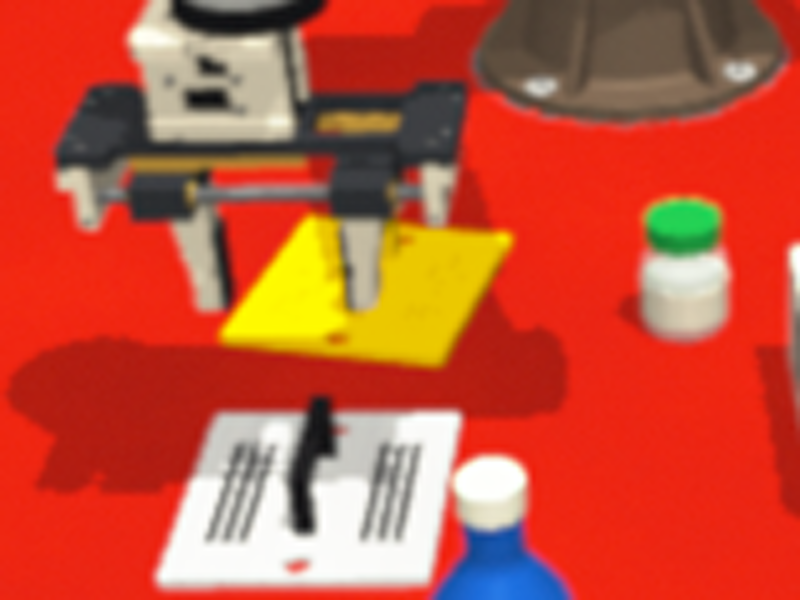

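The open gripper stands over the silver plate, with its handle at crop (310,460) below it. The jaws are in line, so I descend and grip.

```bash
python3 -m jog '[[[60,0,0,-25,0,0,0],[60,0,0,-60,0,0,0],[60,0,0,-90,0,0,0],[60,0,0,-106,0,0,0],[60,0,0,-106,0,0,0],[0,0,0,-106,0,0,0],[0,0,0,-106,0,0,0],[0,0,0,-106,0,0,0],[0,0,0,-106,0,0,0],[0,0,0,-106,0,0,0]]]' 45
python3 -m jog '[[[0,0,0,0,0,0,0],[0,0,0,0,0,0,0],[0,0,0,3,0,0,0],[0,0,0,10,0,0,0],[0,0,0,25,0,0,0],[0,0,0,50,0,0,0],[0,0,0,90,0,0,0],[0,0,0,130,0,0,0],[0,0,0,150,0,0,0],[0,0,0,150,0,0,0]]]'
python3 - <<'E'
from h import *
shot('top','pics/top2.png');shot('scene','pics/scene2.png')
o=arm.get_obs();print(o['time'],o['eef_pos'],o['tool_rot'].round(4),o['width'],o['contact_force'],o['ft_torque'])
crop('pics/scene2.png',170,90,330,250,4,'pics/s2.png')
E
```

```text
time: 2.7
eef_pos: [0.5416, -0.2341, 0.0382]
tool_rot: [[0.148, 0.989, 0.001], [0.989, -0.148, -0.0], [0.0, 0.001, -1.0]]
contact_force: [1.0, 0.6, 0.3]
width: 0.0256
time: 3.7
eef_pos: [0.543, -0.2345, 0.1916]
tool_rot: [[0.147, 0.989, 0.006], [0.989, -0.147, -0.001], [-0.0, 0.007, -1.0]]
contact_force: [0.6, 0.3, -3.2]
width: 0.0117
3.8 [ 0.54078241 -0.23382541  0.1872785 ] [[ 1.48e-01  9.89e-01  0.00e+00]
 [ 9.89e-01 -1.48e-01  7.00e-04]
 [ 7.00e-04 -1.00e-04 -1.00e+00]] 0.011686058772137232 [-1.02751102  0.19259122 -4.54258852] [-0.00427882  0.00537582  0.00721894]
```

View pics/s2.png

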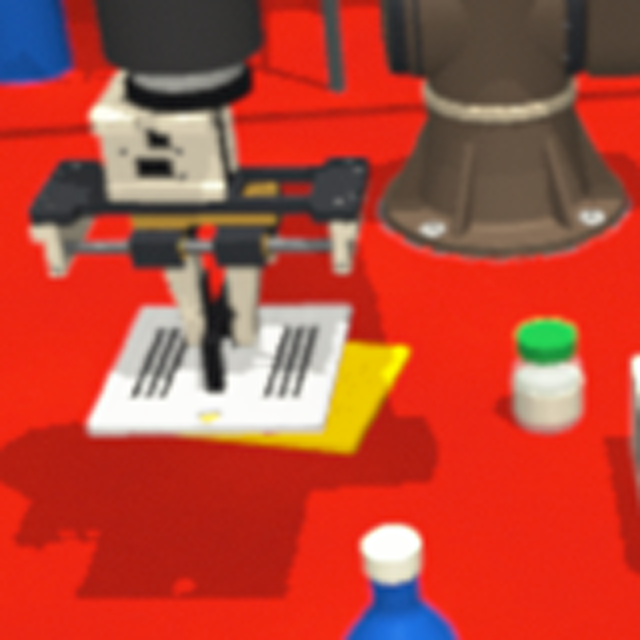

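The plate is held level (handle gripped at crop (215,340), measured width 11.7 mm). Carrying it over to the unit, underside at about 150 mm.

```bash
python3 -m jog '[[[0,0,10,5,0,0,0],[0,0,30,10,0,0,0.01],[0,-1,60,10,0,0,0.02],[0,-1,100,10,0,0,0.03],[0,-1,140,10,0,0,0.04],[0,-2,180,10,0,0,0.05],[0,-2,220,10,0,0,0.06],[0,-3,260,10,0,0,0.07],[0,-3,300,10,0,0,0.08],[0,-3.5,335,10,0,0,0.084]]]'
python3 -m jog '[[[0,0,25,0,0,0,0],[0,0,45,0,0,0,0],[0,0,55,0,0,0,0],[0,0,58.5,0,0,0,0],[0,0,58.5,-5,0,0,0],[0,0,58.5,-15,0,0,0],[0,0,58.5,-15,0,0,0],[0,0,58.5,-15,0,0,0]]]'
python3 - <<'E'
from h import *
shot('top','pics/top3.png');shot('scene','pics/scene3.png')
o=arm.get_obs();print(o['time'],o['eef_pos'],o['tool_rot'].round(4),o['width'],o['contact_force'],o['ft_torque'])
crop('pics/scene3.png',320,90,440,240,4,'pics/s3.png')
crop('pics/top3.png',220,160,320,240,8,'pics/t3.png')
E
```

```text
time: 4.8
eef_pos: [0.5366, 0.1029, 0.1962]
tool_rot: [[0.063, 0.998, -0.002], [0.998, -0.063, -0.001], [-0.001, -0.002, -1.0]]
contact_force: [0.5, -0.4, -3.2]
width: 0.0111
time: 5.6
eef_pos: [0.5376, 0.1585, 0.182]
tool_rot: [[0.065, 0.998, -0.001], [0.998, -0.065, -0.001], [-0.001, -0.001, -1.0]]
contact_force: [0.5, 0.4, -3.7]
width: 0.0115
5.7 [0.53800249 0.15893996 0.18271086] [[ 6.480e-02  9.979e-01  2.000e-04]
 [ 9.979e-01 -6.480e-02 -0.000e+00]
 [ 0.000e+00  2.000e-04 -1.000e+00]] 0.011539606099531148 [ 0.10050065 -0.40538707 -2.77171149] [-0.02303812  0.01337892 -0.01760828]
```

View pics/s3.png

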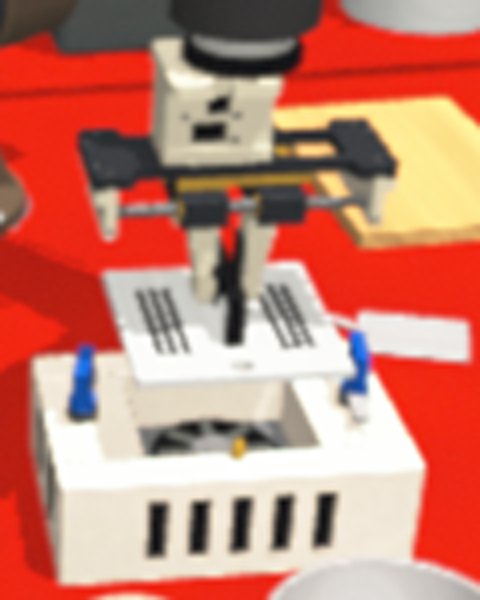

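View pics/t3.png

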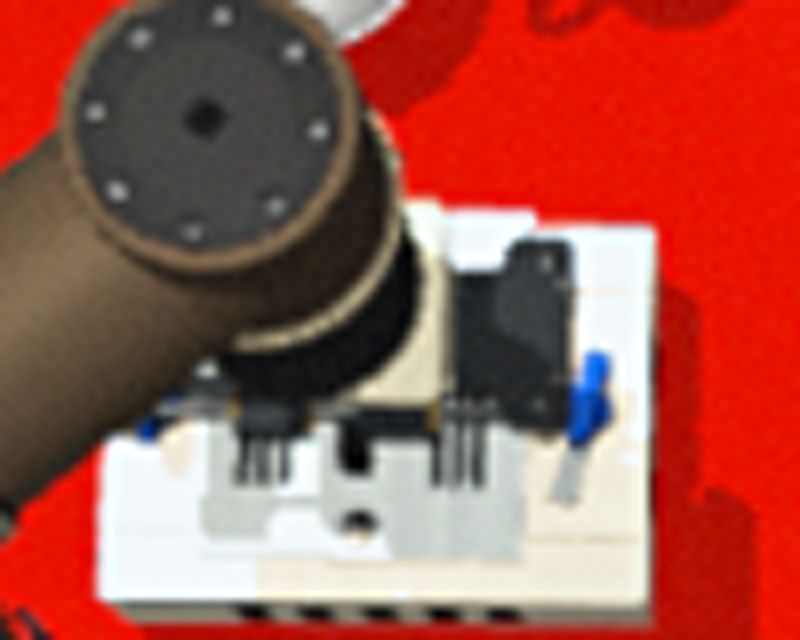

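The scene crop shows the plate level above the unit, near hole at (243,366), near pin at (240,443). The top crop shows the hole at (359,522) and front-edge corners at (200,553) and (522,562). I'll measure the offset between hole and pin.

```bash
python3 - <<'E'
from h import *
crop('pics/scene3.png',340,150,425,215,9,'pics/s3b.png')
s=load('pics/scene3.png');t=load('pics/top3.png')
f=lambda x,y,x0,y0,S:(x0+(x+.5)/S-.5,y0+(y+.5)/S-.5)
z=.1507
a=np.radians(-3.7);ex=np.array([np.cos(a),np.sin(a)])
g=np.array([.538,.159])
print('scene near hole',pt(s,*f(243,366,320,90,4),z)[:2],'pin',pt(s,*f(240,440,320,90,4),.093)[:2],'expect',g+.062*ex)
for p in[(138,383),(355,373),(302,262),(100,272)]:print(pt(s,*f(*p,320,90,4),z).round(4))
print('top hole',pt(t,*f(359,522,220,160,8),z-.003)[:2],'expect',g-.062*ex)
E
```

```text
scene near hole [0.60279191 0.15485566] pin [0.60109546 0.15764207] expect [0.59987077 0.154999  ]
[0.6123 0.0839 0.1507]
[0.623  0.2224 0.1507]
[0.4682 0.237  0.1507]
[0.4594 0.0922 0.1507]
top hole [0.47841391 0.1623166 ] expect [0.47612923 0.163001  ]
```

View pics/s3b.png

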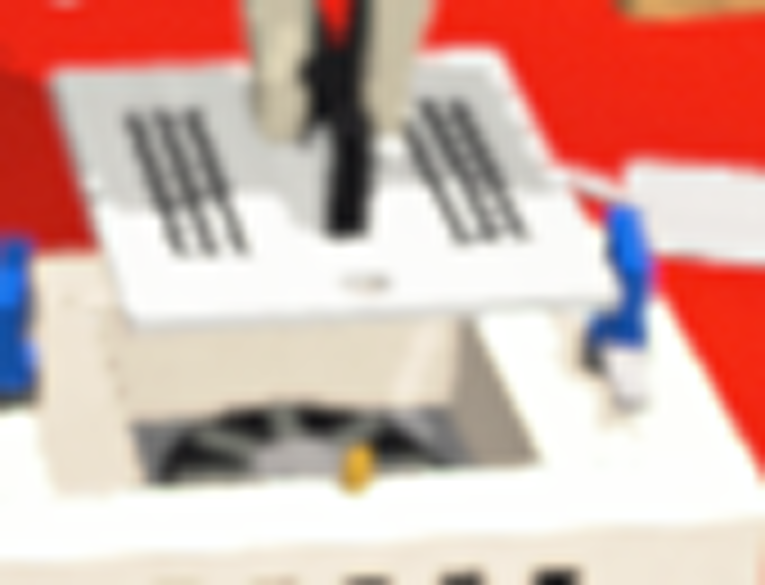

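```bash
cat > ov.py <<'E'
from h import *
def T(x,y,a,p):
    a=np.radians(a);return [x+np.cos(a)*p[0]-np.sin(a)*p[1],y+np.sin(a)*p[0]+np.cos(a)*p[1],p[2]]
def draw(im,c,box,S,pts,col,closed=True):
    q=[];
    for X in pts:
        u,v=px(c,X);q.append([((u+.5-box[0])*S-.5)*16,((v+.5-box[1])*S-.5)*16])
    cv2.polylines(im,[np.array(q).round().astype(np.int32).reshape(-1,1,2)],closed,col,1,cv2.LINE_AA,4)
def cover(im,c,box,S,x,y,a,zt,col):
    draw(im,c,box,S,[T(x,y,a,(.075*i,.07*j,zt)) for i,j in((1,1),(1,-1),(-1,-1),(-1,1))],col)
    for s in(-1,1): draw(im,c,box,S,[T(x,y,a,(s*.062+.008*np.cos(k),.008*np.sin(k),zt)) for k in np.linspace(0,6.28,20)],col)
def unit(im,c,box,S,x,y,a,col):
    draw(im,c,box,S,[T(x,y,a,(.085*i,.12*j,.08)) for i,j in((1,1),(1,-1),(-1,-1),(-1,1))],col)
    for s in(-1,1):
        draw(im,c,box,S,[T(x,y,a,(s*.062,0,z)) for z in(.08,.094)],col,False)
E
python3 - <<'E'
from ov import *
for n,box,S in(('top',(225,180,310,245),9),('scene',(325,145,430,215),7)):
    c=load(f'pics/{n}3.png');im=cv2.imread(f'pics/{n}3.png')[box[1]:box[3],box[0]:box[2]]
    im=cv2.resize(im,None,fx=S,fy=S,interpolation=cv2.INTER_CUBIC)
    cover(im,c,box,S,.538,.159,-3.7,.1507,(255,0,255)); unit(im,c,box,S,.538,.159,-3.7,(0,160,0))
    cv2.imwrite(f'pics/ov3_{n}.png',im)
E
```

```text
(no output)
```

View pics/ov3_top.png

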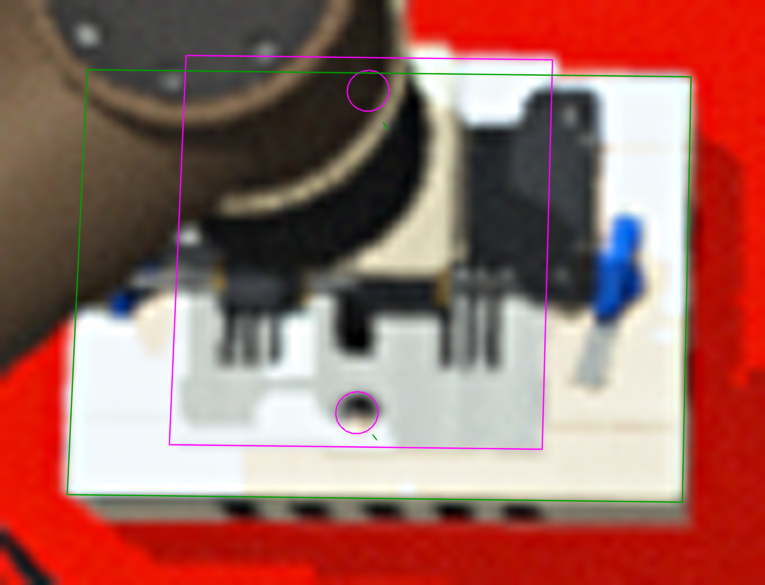

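View pics/ov3_scene.png

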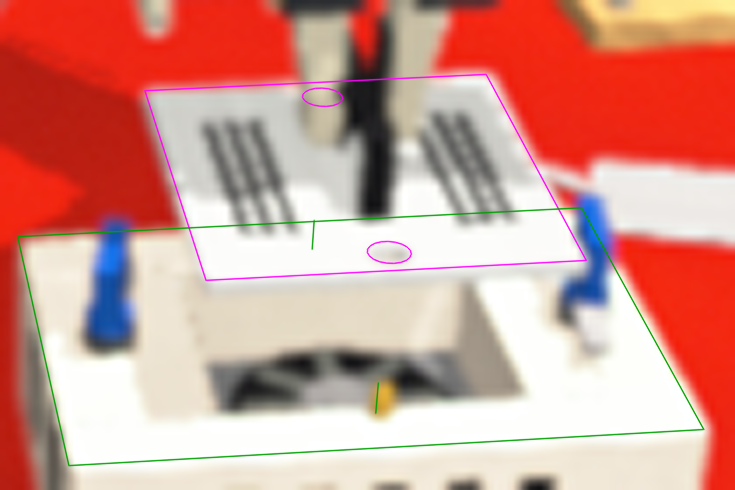

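Overlay: hole matches the model within about 0.5 px. The pin sits about 1 px to the +y side in the scene view. I'll shift +0.7 mm in y and -1 mm in x, then lower to just above the pin tips and look.

```bash
python3 -m jog '[[[0,-1,0.7,-8,0,0,0],[0,-1,0.7,-20,0,0,0],[0,-1,0.7,-32,0,0,0],[0,-1,0.7,-42,0,0,0],[0,-1,0.7,-48,0,0,0],[0,-1,0.7,-48,0,0,0],[0,-1,0.7,-48,0,0,0]]]'
python3 - <<'E'
from ov import *
o=arm.get_obs();print(o['time'],o['eef_pos'],o['contact_force'])
x,y,z=o['eef_pos']
for n,box,S in(('top',(225,180,310,245),9),('scene',(325,145,430,215),7)):
    c=shot(n,f'pics/{n}4.png');im=cv2.imread(f'pics/{n}4.png')[box[1]:box[3],box[0]:box[2]]
    im=cv2.resize(im,None,fx=S,fy=S,interpolation=cv2.INTER_CUBIC)
    cover(im,c,box,S,x,y,-3.7,z-.032,(255,0,255)); 
    cv2.imwrite(f'pics/ov4_{n}.png',im)
E
```

```text
time: 6.4
eef_pos: [0.537, 0.1602, 0.1345]
tool_rot: [[0.064, 0.998, -0.0], [0.998, -0.064, -0.0], [-0.0, 0.0, -1.0]]
contact_force: [1.1, -0.1, -2.8]
width: 0.0113
6.4 [0.53697101 0.16016867 0.13454651] [ 1.10552531 -0.08181975 -2.75440012]
```

View pics/ov4_top.png

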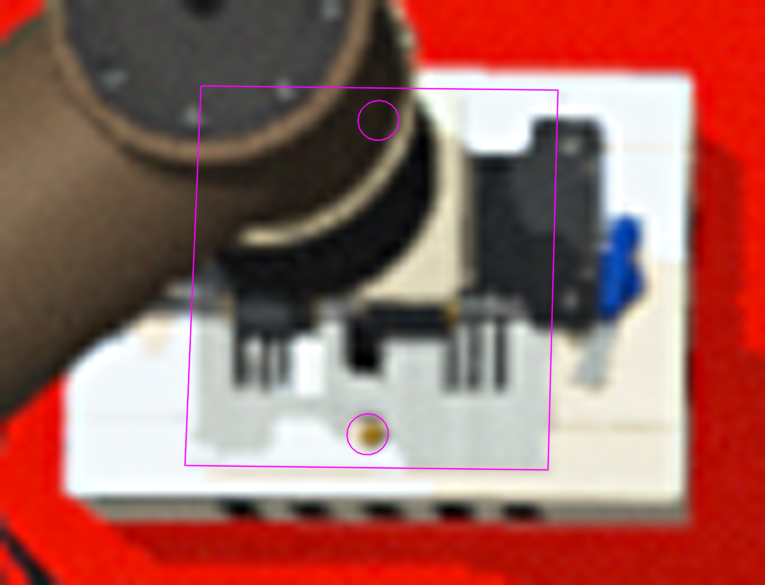

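View pics/ov4_scene.png

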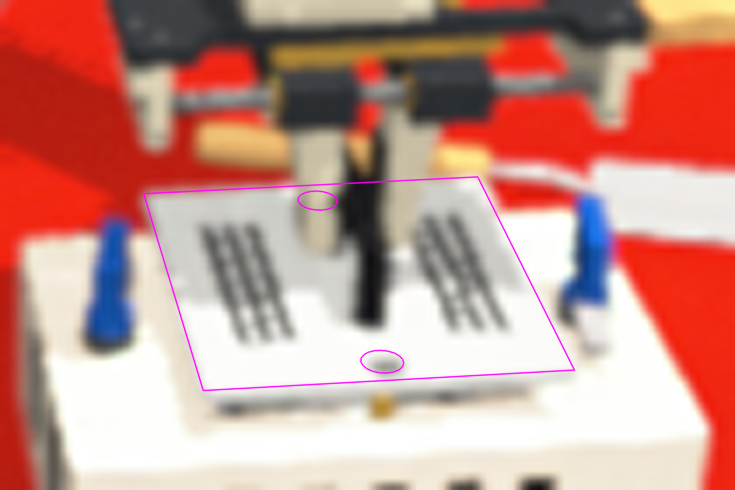

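In the top crop the pin (371,433) shows inside the hole, nearly centred. I'll continue lowering slowly.

```bash
python3 -m jog '[[[0,0,0,-2,0,0,0],[0,0,0,-4,0,0,0],[0,0,0,-6,0,0,0],[0,0,0,-8,0,0,0],[0,0,0,-8,0,0,0]]]'
python3 -m jog '[[[0,0,0,-2,0,0,0],[0,0,0,-4,0,0,0],[0,0,0,-6,0,0,0],[0,0,0,-7,0,0,0],[0,0,0,-7,0,0,0]]]'
python3 - <<'E'
from ov import *
o=arm.get_obs();print(o['time'],o['eef_pos'],o['contact_force'],o['ft_torque'])
x,y,z=o['eef_pos']
for n,box,S in(('top',(225,180,310,245),9),('scene',(325,145,430,215),7)):
    c=shot(n,f'pics/{n}5.png');im=cv2.imread(f'pics/{n}5.png')[box[1]:box[3],box[0]:box[2]]
    im=cv2.resize(im,None,fx=S,fy=S,interpolation=cv2.INTER_CUBIC)
    cv2.imwrite(f'pics/ov5_{n}.png',im)
E
```

```text
time: 7.0
eef_pos: [0.5366, 0.16, 0.1262]
tool_rot: [[0.064, 0.998, -0.001], [0.998, -0.064, -0.0], [-0.0, -0.001, -1.0]]
contact_force: [0.0, -0.3, -3.1]
width: 0.0113
time: 7.5
eef_pos: [0.5367, 0.16, 0.1193]
tool_rot: [[0.064, 0.998, -0.0], [0.998, -0.064, -0.0], [-0.0, -0.0, -1.0]]
contact_force: [0.1, -0.2, -4.6]
width: 0.0113
7.5 [0.53670373 0.16002229 0.11934282] [ 0.06432853 -0.23291971 -4.56733149] [-0.03909001 -0.01140526 -0.024395  ]
```

View pics/ov5_top.png

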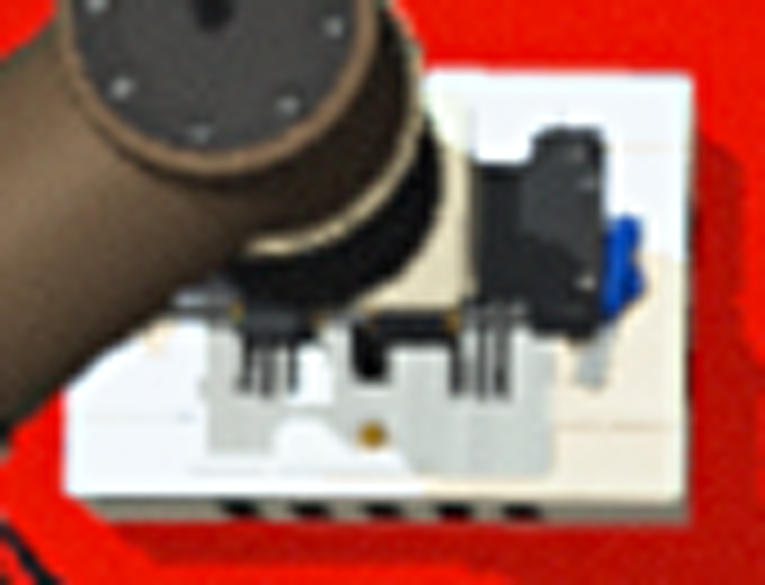

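View pics/ov5_scene.png

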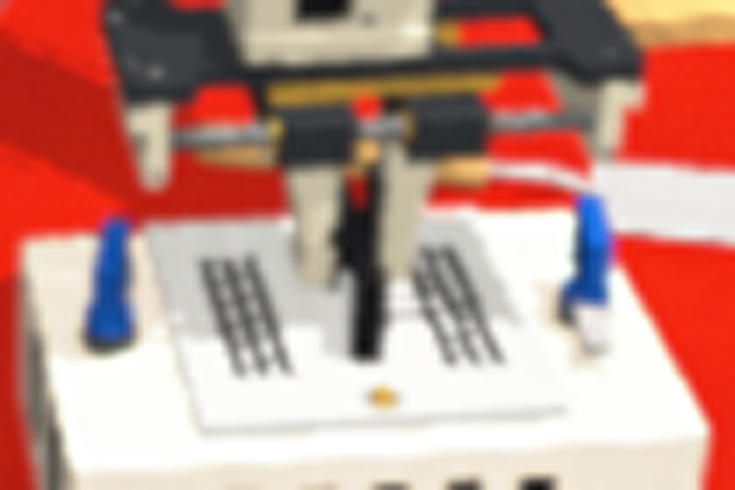

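The near pin stands through its hole in both views (top (372,433), scene (382,397)), with about 1 mm to go. Lowering until the counter-force rises.

```bash
python3 -m jog '[[[0,0,0,-1,0,0,0],[0,0,0,-1.8,0,0,0],[0,0,0,-1.8,0,0,0],[0,0,0,-1.8,0,0,0]]]'
```

```text
time: 8.0
eef_pos: [0.5368, 0.1601, 0.1178]
tool_rot: [[0.064, 0.998, -0.0], [0.998, -0.064, 0.0], [0.0, -0.0, -1.0]]
contact_force: [-1.0, -0.2, -3.5]
width: 0.0113
```

```bash
python3 -m jog '[[[0,0,0,-0.6,0,0,0],[0,0,0,-0.6,0,0,0],[0,0,0,-0.6,0,0,0]]]'; python3 -m jog '[[[0,0,0,-0.6,0,0,0],[0,0,0,-0.6,0,0,0],[0,0,0,-0.6,0,0,0]]]'
```

```text
time: 8.3
eef_pos: [0.5368, 0.1601, 0.1177]
tool_rot: [[0.064, 0.998, 0.0], [0.998, -0.064, 0.0], [0.0, 0.0, -1.0]]
contact_force: [-3.6, 0.0, 5.3]
width: 0.0115
time: 8.6
eef_pos: [0.5368, 0.1601, 0.1176]
tool_rot: [[0.064, 0.998, 0.001], [0.998, -0.064, 0.0], [0.0, 0.001, -1.0]]
contact_force: [-5.1, -1.2, 10.6]
width: 0.0114
```

The plate is bearing on the housing (+10 N), so I'll open slowly and raise.

```bash
python3 -m jog '[[[16,0,0,0,0,0,0],[22,0,0,0,0,0,0],[40,0,0,0,0,0,0],[50,0,0,0,0,0,0],[50,0,0,0,0,0,0],[50,0,0,20,0,0,0],[50,0,0,60,0,0,0],[50,0,0,100,0,0,0],[50,0,0,130,0,0,0],[50,0,0,130,0,0,0]]]'
python3 - <<'E'
from ov import *
o=arm.get_obs();print(o['time'],o['eef_pos'],o['contact_force'],o['joint_pos'])
for n,box,S in(('top',(225,180,310,245),9),('scene',(325,145,430,215),7)):
    c=shot(n,f'pics/{n}6.png');im=cv2.imread(f'pics/{n}6.png')[box[1]:box[3],box[0]:box[2]]
    im=cv2.resize(im,None,fx=S,fy=S,interpolation=cv2.INTER_CUBIC)
    cv2.imwrite(f'pics/ov6_{n}.png',im)
E
```

```text
time: 9.6
eef_pos: [0.5389, 0.161, 0.2515]
tool_rot: [[0.064, 0.998, 0.007], [0.998, -0.064, 0.004], [0.004, 0.007, -1.0]]
contact_force: [0.8, -0.2, -0.9]
width: 0.05
9.6 [0.53893797 0.16102431 0.25151703] [ 0.77719691 -0.2304816  -0.89852519] [ 3.66283645e+01  9.41015608e+00 -1.34410186e+01  8.93410561e-02
 -6.66906894e+01 -1.30308853e+02]
```

View pics/ov6_scene.png

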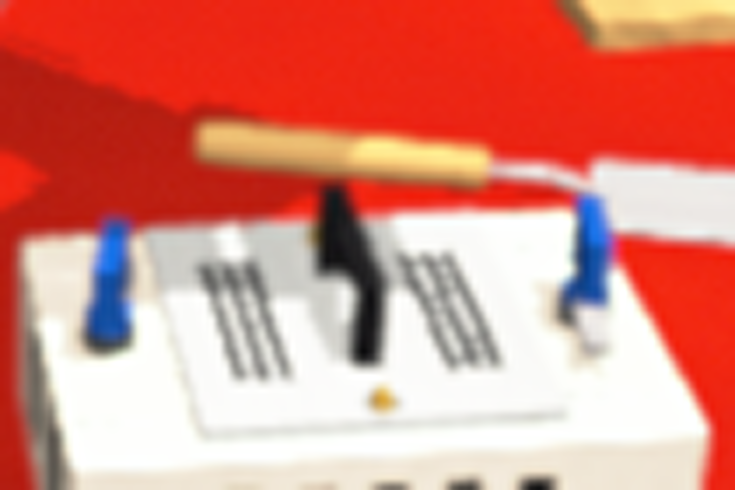

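View pics/ov6_top.png

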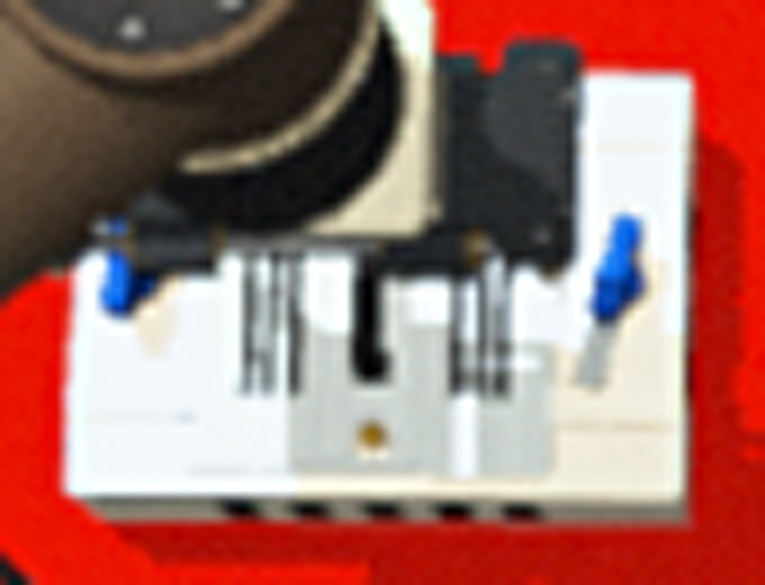

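The cover is seated flat with both pins showing (scene (381,399) and (315,235)) and both latches still open. Next is latch_r. I move over it and turn the wrist about +168° so that joint 6 has room for the clockwise turn.

```bash
python3 -m jog '[[[40,-1,-10,0,0,0,0.145],[40,-1,-20,0,0,0,0.29],[40,-2,-30,0,0,0,0.435],[40,-3,-40,0,0,0,0.58],[40,-3,-50,0,0,0,0.725],[40,-4,-60,0,0,0,0.87],[40,-4,-70,0,0,0,1.015],[40,-5,-80,0,0,0,1.16],[40,-5,-90,0,0,0,1.305],[40,-6,-95.7,0,0,0,1.45]]]' 25
python3 -m jog '[[[40,0,0,0,0,0,0.145],[40,0,0,0,0,0,0.29],[40,0,0,0,0,0,0.435],[40,0,0,0,0,0,0.58],[40,0,0,0,0,0,0.725],[40,0,0,0,0,0,0.87],[40,0,0,0,0,0,1.015],[40,0,0,0,0,0,1.16],[40,0,0,0,0,0,1.305],[40,0,0,0,0,0,1.45]]]'
python3 -m jog '[[[40,0,0,0,0,0,0.036],[40,0,0,-20,0,0,0.036],[40,0,0,-50,0,0,0.036],[40,0,0,-80,0,0,0.036],[40,0,0,-97,0,0,0.036],[40,0,0,-97,0,0,0.036],[40,0,0,-97,0,0,0.036]]]'
python3 - <<'E'
from ov import *
o=arm.get_obs();print(o['time'],o['eef_pos'],np.degrees(np.arctan2(o['tool_rot'][1][0],o['tool_rot'][0][0])),o['joint_pos'])
for n,box,S in(('top',(225,180,310,245),9),('scene',(325,130,430,215),7)):
    c=shot(n,f'pics/{n}7.png');im=cv2.imread(f'pics/{n}7.png')[box[1]:box[3],box[0]:box[2]]
    im=cv2.resize(im,None,fx=S,fy=S,interpolation=cv2.INTER_CUBIC)
    cv2.imwrite(f'pics/ov7_{n}.png',im)
E
```

```text
time: 10.7
eef_pos: [0.5301, 0.0635, 0.2448]
tool_rot: [[-0.984, 0.179, -0.003], [0.179, 0.984, -0.001], [0.002, -0.002, -1.0]]
contact_force: [-0.3, -0.7, -0.1]
width: 0.04
time: 11.7
eef_pos: [0.5301, 0.0642, 0.2448]
tool_rot: [[-0.295, -0.955, -0.003], [-0.955, 0.295, -0.001], [0.002, 0.002, -1.0]]
contact_force: [0.3, -0.4, 0.4]
width: 0.0402
time: 12.4
eef_pos: [0.5306, 0.0642, 0.149]
tool_rot: [[-0.266, -0.964, -0.002], [-0.964, 0.266, -0.001], [0.001, 0.001, -1.0]]
contact_force: [0.6, -0.3, 0.3]
width: 0.0401
12.4 [0.53055284 0.06416813 0.14901726] -105.44835428819168 [ 2.79380218e+01  1.22352685e+01 -2.44127168e+01  1.63832698e-02
 -5.34629277e+01  4.66038040e+01]
```

View pics/ov7_scene.png

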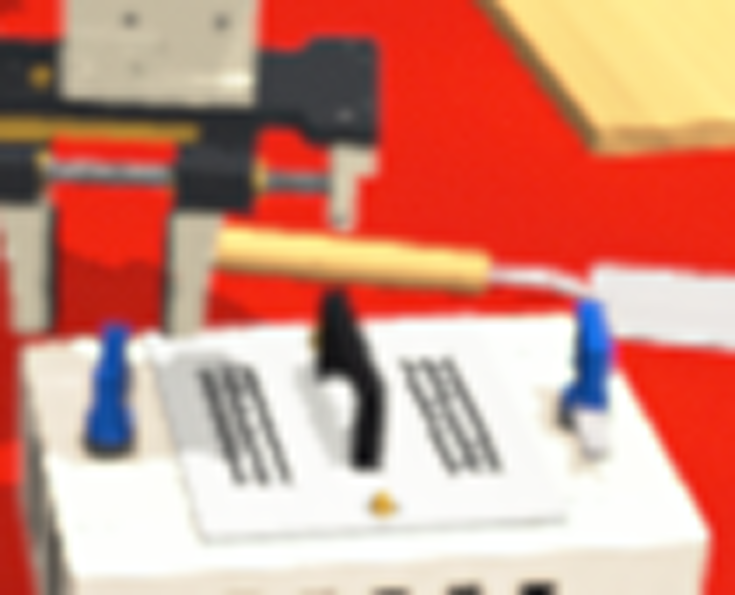

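View pics/ov7_top.png

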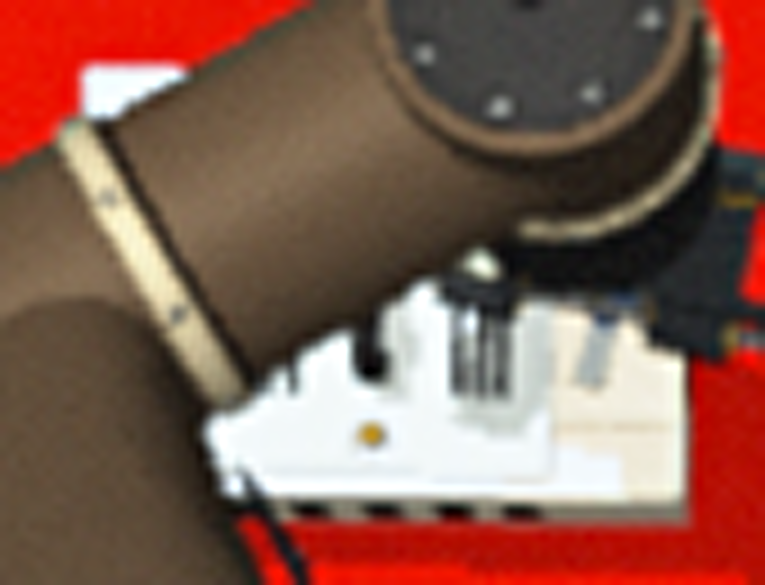

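The open jaws straddle the right grip (scene (110,390)). Descending and pinching.

```bash
python3 -m jog '[[[40,0,0,-15,0,0,0],[40,0,0,-30,0,0,0],[40,0,0,-35,0,0,0],[40,0,0,-35,0,0,0],[10,0,0,-35,0,0,0],[5,0,0,-35,0,0,0],[5,0,0,-35,0,0,0],[5,0,0,-35,0,0,0],[5,0,0,-35,0,0,0]]]' 20
```

```text
time: 13.4
eef_pos: [0.5312, 0.0657, 0.1151]
tool_rot: [[-0.267, -0.964, 0.001], [-0.964, 0.267, 0.002], [-0.003, -0.001, -1.0]]
contact_force: [-2.0, 6.9, 1.6]
width: 0.0108
```

```bash
python3 -m jog '[[[5,0,2,0,0,0,0],[5,0,2,0,0,0,-0.08],[5,0,2,0,0,0,-0.2],[5,0,2,0,0,0,-0.32],[5,0,2,0,0,0,-0.44],[5,0,2,0,0,0,-0.44]]]'
```

```text
time: 14.0
eef_pos: [0.5318, 0.0671, 0.115]
tool_rot: [[-0.653, -0.758, 0.002], [-0.758, 0.653, 0.001], [-0.002, -0.001, -1.0]]
contact_force: [2.8, 3.3, -0.2]
width: 0.0107
```

```bash
python3 - <<'E'
from h import *
o=arm.get_obs();print(o['eef_pos'],o['contact_force'],o['ft_torque'],o['width'])
E
```

```text
[0.53184524 0.06708546 0.11503315] [ 2.83625466  3.33684091 -0.16159541] [ 1.02558462 -0.71758663 -0.00332205] 0.010665345694114444
```

Low forces, width steady at 10.7 mm, so the grip is turning with the tool. I'll continue in steps.

```bash
python3 -m jog '[[[5,0.5,0.5,0,0,0,-0.12],[5,0.5,0.5,0,0,0,-0.24],[5,0.5,0.5,0,0,0,-0.36],[5,0.5,0.5,0,0,0,-0.48],[5,0.5,0.5,0,0,0,-0.6],[5,0.5,0.5,0,0,0,-0.72],[5,0.5,0.5,0,0,0,-0.72]]]'
python3 -m jog '[[[5,0,0,0,0,0,-0.07],[5,0,0,0,0,0,-0.14],[5,0,0,0,0,0,-0.19],[5,0,0,0,0,0,-0.22],[5,0,0,0,0,0,-0.22]]]'
python3 - <<'E'
from h import *
o=arm.get_obs();print(o['eef_pos'],o['contact_force'],o['ft_torque'],o['width'],np.degrees(np.arctan2(o['tool_rot'][1][0],o['tool_rot'][0][0])))
E
```

```text
time: 14.7
eef_pos: [0.5338, 0.0682, 0.1151]
tool_rot: [[-0.99, -0.141, 0.005], [-0.141, 0.99, 0.002], [-0.005, 0.001, -1.0]]
contact_force: [8.0, 3.3, -4.7]
width: 0.0111
time: 15.2
eef_pos: [0.5344, 0.0683, 0.1151]
tool_rot: [[-0.997, 0.075, 0.006], [0.075, 0.997, 0.002], [-0.006, 0.002, -1.0]]
contact_force: [11.1, 2.1, -7.8]
width: 0.0111
[0.53443694 0.06826558 0.11511036] [11.09299185  2.14705218 -7.75422172] [ 0.90432987 -3.81838256  0.3343817 ] 0.011145611095802106 175.72652244242096
```

The stop moment has come up (0.33 N m) at yaw 175.7°, so latch_r is at its stop. Open and raise.

```bash
python3 -m jog '[[[5,2,0,0,0,0,0],[40,2,0,0,0,0,0],[40,2,0,0,0,0,0],[40,2,0,0,0,0,0],[40,2,0,15,0,0,0],[40,2,0,40,0,0,0],[40,2,0,60,0,0,0],[40,2,0,60,0,0,0]]]'
python3 - <<'E'
from ov import *
o=arm.get_obs();print(o['time'],o['eef_pos'],np.degrees(np.arctan2(o['tool_rot'][1][0],o['tool_rot'][0][0])),o['contact_force'])
for n,box,S in(('top',(225,180,310,245),9),('scene',(325,130,430,215),7)):
    c=shot(n,f'pics/{n}8.png');im=cv2.imread(f'pics/{n}8.png')[box[1]:box[3],box[0]:box[2]]
    im=cv2.resize(im,None,fx=S,fy=S,interpolation=cv2.INTER_CUBIC)
    cv2.imwrite(f'pics/ov8_{n}.png',im)
E
```

```text
time: 16.0
eef_pos: [0.5346, 0.0671, 0.1774]
tool_rot: [[-0.997, 0.078, 0.004], [0.078, 0.997, 0.001], [-0.004, 0.002, -1.0]]
contact_force: [-0.0, 0.2, -0.1]
width: 0.0402
16.0 [0.53461153 0.06712164 0.17736045] 175.5425571313466 [-0.01052752  0.19104739 -0.13450561]
```

View pics/ov8_scene.png

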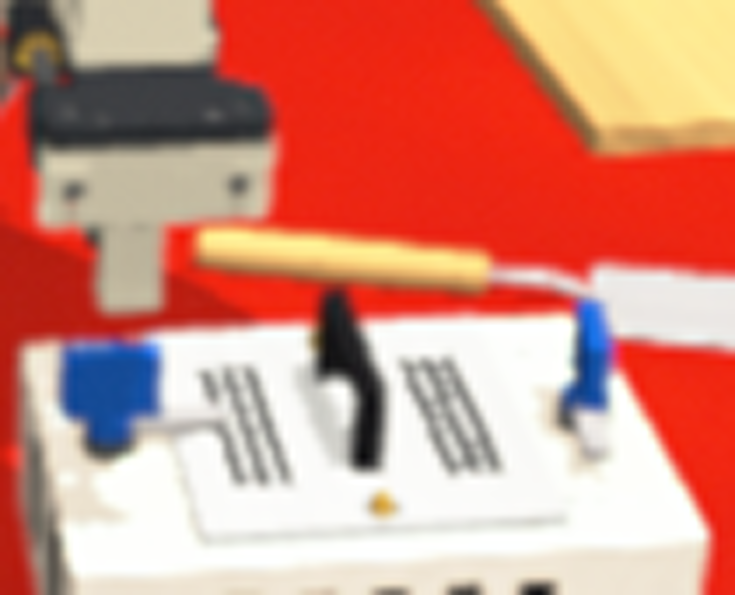

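Latch_r's tongue now lies over the plate's left edge (scene (185,420)) and the cover is undisturbed. On to latch_l (grip at scene (590,350)), using the axis correction learned from latch_r.

```bash
python3 -m jog '[[[40,0,5,10,0,0,0.144],[40,1,25,20,0,0,0.288],[40,3,50,20,0,0,0.432],[40,5,75,20,0,0,0.576],[40,7,100,20,0,0,0.72],[40,9,125,20,0,0,0.864],[40,10,150,20,0,0,1.008],[40,12,170,20,0,0,1.152],[40,13,185,20,0,0,1.296],[40,13,190,20,0,0,1.44]]]'
python3 -m jog '[[[40,0,0,0,0,0,0],[40,0,0,-20,0,0,0],[40,0,0,-40,0,0,0],[40,0,0,-45,0,0,0],[40,0,0,-45,0,0,0]]]'
python3 - <<'E'
from ov import *
o=arm.get_obs();print(o['time'],o['eef_pos'],np.degrees(np.arctan2(o['tool_rot'][1][0],o['tool_rot'][0][0])),o['contact_force'],o['joint_pos'])
for n,box,S in(('top',(225,180,310,245),9),('scene',(345,130,450,215),7)):
    c=shot(n,f'pics/{n}9.png');im=cv2.imread(f'pics/{n}9.png')[box[1]:box[3],box[0]:box[2]]
    im=cv2.resize(im,None,fx=S,fy=S,interpolation=cv2.INTER_CUBIC)
    cv2.imwrite(f'pics/ov9_{n}.png',im)
E
```

```text
time: 17.1
eef_pos: [0.5458, 0.2578, 0.1929]
tool_rot: [[-0.201, -0.98, -0.002], [-0.98, 0.201, -0.002], [0.002, 0.002, -1.0]]
contact_force: [-0.1, -0.6, 0.1]
width: 0.0397
time: 17.6
eef_pos: [0.5458, 0.256, 0.1485]
tool_rot: [[-0.211, -0.978, -0.002], [-0.978, 0.211, -0.002], [0.002, 0.002, -1.0]]
contact_force: [-0.1, -0.5, -0.3]
width: 0.0397
17.6 [0.54577887 0.25596545 0.14847304] -102.17438873403313 [-0.06303964 -0.45078614 -0.25790838] [ 4.36784079e+01  1.83043320e+01 -1.58754977e+01 -1.81180579e-04
 -5.59744918e+01  3.41472083e+01]
```

View pics/ov9_scene.png

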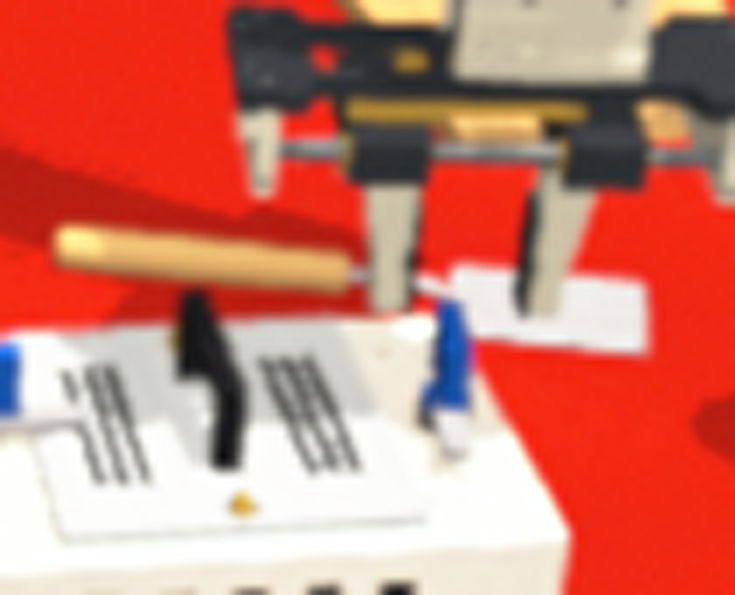

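The jaws straddle latch_l's grip (scene (452,345)). Descending and pinching.

```bash
python3 -m jog '[[[40,0,0,-15,0,0,0],[40,0,0,-30,0,0,0],[40,0,0,-35,0,0,0],[40,0,0,-35,0,0,0],[10,0,0,-35,0,0,0],[5,0,0,-35,0,0,0],[5,0,0,-35,0,0,0],[5,0,0,-35,0,0,0],[5,0,0,-35,0,0,0]]]' 20
```

```text
time: 18.6
eef_pos: [0.546, 0.2549, 0.115]
tool_rot: [[-0.208, -0.978, -0.001], [-0.978, 0.208, -0.003], [0.003, 0.0, -1.0]]
contact_force: [-0.3, -8.1, 6.2]
width: 0.011
```

```bash
python3 -m jog '[[[5,0,-2,0,0,0,0],[5,0,-2,0,0,0,-0.08],[5,0,-2,0,0,0,-0.2],[5,0,-2,0,0,0,-0.32],[5,0,-2,0,0,0,-0.44],[5,0,-2,0,0,0,-0.56],[5,0,-2,0,0,0,-0.68],[5,0,-2,0,0,0,-0.68]]]'
```

```text
time: 19.4
eef_pos: [0.5462, 0.255, 0.1151]
tool_rot: [[-0.778, -0.628, 0.0], [-0.628, 0.778, 0.0], [-0.0, 0.0, -1.0]]
contact_force: [-2.7, -0.9, 6.1]
width: 0.011
```

```bash
python3 -m jog '[[[5,0,0,0,0,0,-0.12],[5,0,0,0,0,0,-0.24],[5,0,0,0,0,0,-0.36],[5,0,0,0,0,0,-0.48],[5,0,0,0,0,0,-0.58],[5,0,0,0,0,0,-0.66],[5,0,0,0,0,0,-0.72],[5,0,0,0,0,0,-0.76],[5,0,0,0,0,0,-0.78],[5,0,0,0,0,0,-0.78]]]'
python3 - <<'E'
from h import *
o=arm.get_obs();print(o['eef_pos'],o['contact_force'],o['ft_torque'],o['width'],np.degrees(np.arctan2(o['tool_rot'][1][0],o['tool_rot'][0][0])))
E
```

```text
time: 20.4
eef_pos: [0.5465, 0.2551, 0.1151]
tool_rot: [[-0.995, 0.096, 0.001], [0.096, 0.995, 0.0], [-0.001, 0.0, -1.0]]
contact_force: [-2.3, 0.1, 6.2]
width: 0.0106
[0.54652274 0.25506328 0.11507131] [-2.3142302   0.0537467   6.24822485] [-0.21641923  0.82597083  0.39121229] 0.010640252683489311 174.5061599093324
```

The stop moment has come up (0.39 N m). Release, raise well clear and inspect.

```bash
python3 -m jog '[[[40,0,0,0,0,0,0],[40,0,0,0,0,0,0],[40,0,0,0,0,0,0],[40,0,0,0,0,0,0],[40,0,0,15,0,0,0],[40,0,0,40,0,0,0],[40,0,0,80,0,0,0],[40,0,0,120,0,0,0],[40,0,0,150,0,0,0],[40,0,0,150,0,0,0]]]'
python3 -m jog '[[[40,0,-30,0,0,0,0],[40,0,-70,0,0,0,0],[40,0,-110,0,0,0,0],[40,0,-150,0,0,0,0],[40,0,-190,0,0,0,0],[40,0,-230,0,0,0,0],[40,0,-270,0,0,0,0],[40,0,-310,0,0,0,0],[40,0,-340,0,0,0,0],[40,0,-340,0,0,0,0]]]'
python3 - <<'E'
from ov import *
o=arm.get_obs();print(o['time'],o['eef_pos'],o['contact_force'])
for n,box,S in(('top',(225,175,310,245),9),('scene',(325,130,430,215),7)):
    c=shot(n,f'pics/{n}10.png');im=cv2.imread(f'pics/{n}10.png')[box[1]:box[3],box[0]:box[2]]
    im=cv2.resize(im,None,fx=S,fy=S,interpolation=cv2.INTER_CUBIC)
    cv2.imwrite(f'pics/ov10_{n}.png',im)
E
```

```text
time: 21.4
eef_pos: [0.5482, 0.256, 0.2698]
tool_rot: [[-0.995, 0.098, 0.007], [0.098, 0.995, 0.005], [-0.006, 0.005, -1.0]]
contact_force: [-0.2, 0.9, 0.2]
width: 0.0399
time: 22.4
eef_pos: [0.5456, -0.088, 0.2638]
tool_rot: [[-0.995, 0.102, -0.001], [0.102, 0.995, -0.0], [0.001, -0.0, -1.0]]
contact_force: [0.5, 0.1, 0.0]
width: 0.0399
22.4 [ 0.54564581 -0.08802035  0.26377108] [0.51618179 0.05336125 0.03437137]
```

View pics/ov10_scene.png

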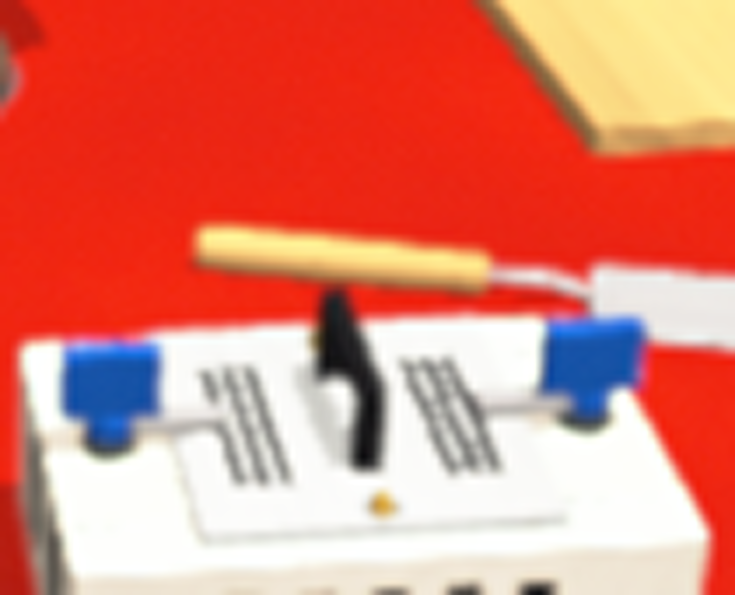

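View pics/ov10_top.png

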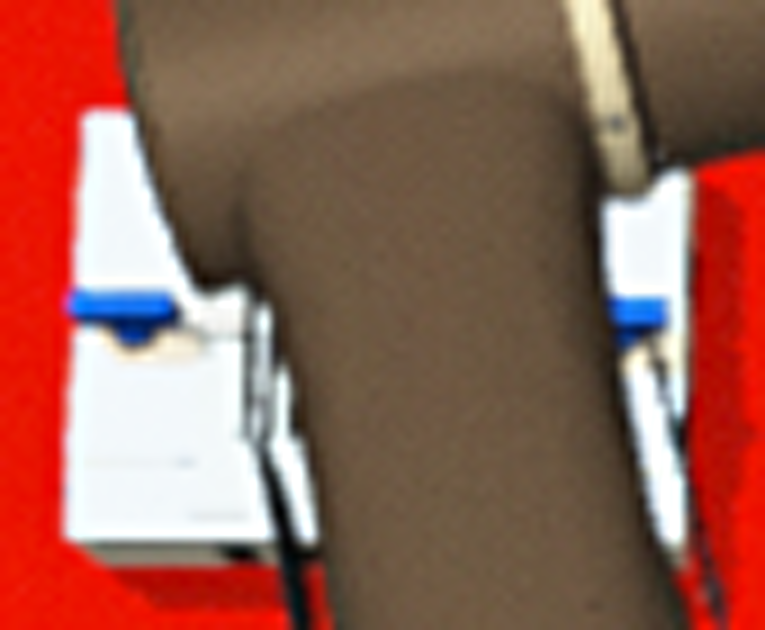

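View pics/scene10.png

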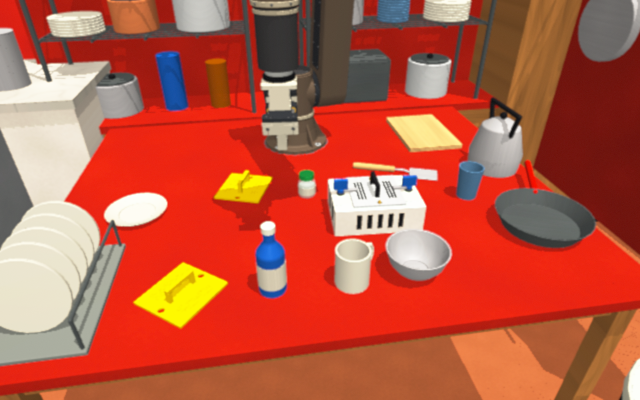

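Both tongues lie across the plate (scene crop (185,420) and (515,405)), both grips are in line across the unit, the pins show through, and all bystanders are where they were. Handing in.

```bash
python3 - <<'E'
from h import *
from rig import close_job
print(close_job()); 
E
```

```text
the job is handed in; nothing more can be done
None
```

I set the aluminium cover on the unit's two pins, lowered it until it bore on the housing (about 10 N), and only then let go. I then turned latch_r and latch_l clockwise to their stops and handed the job in at about 22.4 s; the hand-in gives no verdict.

- **Cover:** the last pictures show it lying flat with the pins through its holes. It settled at the height expected from where I gripped it, within about 1 mm.
- **Latches:** both tongues lie over the plate, and the turning moment rose to 0.33 and 0.39 N m at the stops.
- **Surroundings:** the bystanders look unmoved in the scene view. The gripper was raised clear with no contact force.
- **Disagreement:** the latch axes, as felt while gripping, lay about 3 mm from where I had read them in the pictures. By the latch axes, the gripper was about 4 mm short of the seat's centre along x when it let go. I did not re-measure the cover afterwards. Its centring rests on the pins' 3 mm play, which is inside the 6 mm allowed.
- **Not checked:** in the final top view the arm hid the middle of the cover, so the last look at both pins and the plate comes from the scene camera only.

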